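# Turn the window-sill carousel until the dreidel is at the front

## Robot

A 7-joint arm with a two-finger parallel gripper is mounted at the origin on the work surface. World frame = base frame: x ahead of the robot, y to its left, z up, the work surface at z = 0. Lengths are in mm, angles in rad, forces in N, time in s.
With the tool pointing down it reaches from about 400 to 875 mm from the base axis. Payload 4.4 kg.
Tool frame: the origin (TCP) lies at the very end of the fingers, on their centre line; the grasp point (between the pads) lies 19 mm behind it; z points along the fingers, y is the line along which they close (so a half turn about z gives the same grasp; the last joint's range is limited). The gripper opens to 85 mm and grips with 20 to 120 N. Pads are 22 mm wide; open, the fingers measure 114 mm over their backs; the gripper's body (76 mm by 85 mm) begins 54 mm behind the grasp point. The pads swing forward as they close: fully open they stand 13 mm farther back than shut.
Start: joints at [1.167, 0.628, 0.038, 1.517, -0.027, 0.996, -0.02], TCP at [215.446, -613.271, 231.313] pointing down, gripper open.
Joint ranges: [-3.06, 3.06], [-0.37, 2.12], [-1.25, 1.32], [0.18, 2.47], [-1.1, 4.24], [0.23, 1.98], [-2.94, 2.94]. Speed limits (rad/s): [2.57, 2.57, 3.14, 3.14, 3.14, 3.14, 3.14].

## Interface

Orientations are given as [roll, pitch, yaw] about the fixed x, y, z axes, in that order (R = Rz(yaw) Ry(pitch) Rx(roll)).
In Python, from cell import monitor, viewer, workorder gives the robot as it stands.
- The arm moves only by the tool arm_command, never from a script. Its argument "series" is one flat list of numbers, 5 for each row, row after row: the opening in per cent of the stroke, from 0 (shut) to 100 (fully open), then the shift along the tool's x, y, z in cm, then the turn about the tool's z in degrees. In form: [claw, x, y, z, roll, claw, x, y, z, roll, ...]. A call has exactly 5 rows; each row is the pose to reach, as a shift and turn from the pose commanded when the call began, along the tool's axes at that moment; what a row does not reach only later rows make up. A row lasts 1/12 s, in which the tool goes at most 41.7 mm and 7.16 degrees, less where a joint would pass 70% of its speed; a pose out of reach is approached as far as the arm can. A call with a gripper value outside its range is refused whole. The fingers move at their own pace and stop on an object; the grip force is fixed at half the most. Time passes only in rows, so rows that repeat a pose let the fingers close, or fill a call up. It gives the time, the measured TCP pose, the force, the opening and the grip force at its end, in the units of the state.
- monitor.read_state(): the state, without advancing time (a new reading comes with each control period).
- viewer.get_image(name): name is "scene" or "top" or "wrist"; returns (picture, depth): 420x560x3 uint8, red, green, blue; 420x560 float32, mm along the optical axis (not along the pixel's ray), 0 where there is no reading.
- viewer.camera_model(name): a dict with "mtx" (3x3 intrinsics, pixels), "dist_coeffs" ([k1, k2, p1, p2, k3] as OpenCV has them; the pictures are not rectified), "R" (3x3) and "t" (3): a world point X has camera coordinates R X + t. Camera axes: x right, y down, z forward; pixel columns grow to the right and rows downward; lengths in mm; the calibration is good to about 2 mm. A picture is of the moment at which its call begins: read the wrist's pose just before it. camera_model takes no time and is no camera call; for the wrist camera it gives the pose at the moment of the call.
- workorder.finish_job(): hands the job in; it is judged then, once.
The state is a dict: "clock": time; "qpos": joint angles; "qd": joint speeds; "tau": joint torques, N m; "eef_pos": TCP position; "tool_rot": TCP orientation; "force": force on the tool from outside, world axes, zero at the start; "torque": the same for the moment, N m; "width": finger opening in mm; "gripper_force": force on a finger pad.
Only numpy, scipy, OpenCV 4.12 (cv2) and the standard library are available. Lean on these libraries where they do the work, as an engineer would, in place of code of your own. Each camera call takes 0.05 s, during which the arm holds its last target. There are 200 camera calls.

## Task

Gently push the wooden carousel round by the pegs on its rim until the ceramic dreidel stands at the front, squarely in line with the pointed tongue of the carousel's foot, then let it stand still and draw the hand back. Push only the carousel: do not touch or lift the dreidel or the other things standing on it, keep them all upright in their places, and leave the menorah and the coaster alone.

Things in the scene. Friction and masses are not known exactly. Their poses are not given: they have to be found in the camera images.
- stand: Fixed dark wooden foot of the carousel, a round plate 200 mm across, 12 mm thick; origin under its centre, on the carousel's vertical turning axis. Its -x axis is the carousel's FRONT: there a flat tongue 34 mm wide, 12 mm thick runs out from under the disc, its point 227 mm from the axis (77 mm beyond the disc's edge). Its yaw varies within 0.5 rad; it does not move.
- carousel (a joint): Angle of the wooden disc about the foot's axis in rad, counter-clockwise from above positive; turns both ways more than a whole turn and stays where left (friction 0.12 N m: about 1 N at a peg). Disc 300 mm across, upper face 45 mm above the sill, lower face 30 mm. At value 0 one peg is on the foot's +x axis. What stands on the disc rides along by its weight.
- peg (a point): One of six like upright round pegs, 60 degrees apart round the disc's rim, 140 mm from the axis, each 12 mm thick and 36 mm tall (tops 81 mm above the sill); pushed sideways along the rim, a peg turns the disc. This one is on the foot's +x axis at joint value 0. The point is half-way up it, 63 mm above the sill.
- dreidel: White ceramic spinning top, loose on the disc: a square block 34 mm wide over a cone point, a stem 9 mm thick on top, set upright in a round wooden ring 44 mm across; 79 mm tall over all. Origin at the centre of its underside, about 65 mm (55 to 75) from the axis; it starts at the left, right or back of the carousel, at random. Not to be touched.
- jar: Glass jar with a cork top, 50 mm across and 74 mm tall, loose on the disc about 65 mm from the axis; origin at the centre of its underside. Not to be touched.
- cup: Small open steel cup, 48 mm across and 48 mm tall, loose on the disc about 65 mm from the axis; origin at the centre of its underside. Not to be touched.
- vase: White ceramic bud vase, round, 50 mm across and 68 mm tall, loose on the disc about 65 mm from the axis; it starts at the front. Origin at the centre of its underside. Not to be touched.
- menorah: Wooden menorah with nine steel cups standing loose on the sill to the left of the carousel: crossbar 270 mm long along its y axis, base 70 by 180 mm, 199 mm tall; origin at the centre of its underside. To be left alone.
- coaster: Round stainless coaster, 96 mm across and 5 mm thick, loose on the sill to the right of the carousel; origin at the centre of its underside. To be left alone.

How it is judged (in metres and radians):
At the end, for the whole second after the job is handed in: The dreidel stands on the tongue's side, within 14 mm sideways of the line from the axis to the tongue's point (about 12 degrees) and 40 mm or more from the axis; the carousel is still (under 0.05 rad/s); all four things stand upright on the disc within 115 mm of its axis (x of dreidel in the frame of stand below -0.04 m and y of dreidel in the frame of stand between -0.014 and 0.014 m and velocity of joint carousel between -0.05 and 0.05 rad/s and angle between each of dreidel, jar, cup, vase's own z axis and vertical below 0.15 rad and horizontal distance between each of dreidel, jar, cup, vase and stand below 0.115 m and height (world z) of dreidel between 0.04 and 0.05 m and height (world z) of jar between 0.04 and 0.05 m and height (world z) of cup between 0.04 and 0.05 m and height (world z) of vase between 0.04 and 0.05 m); the robot touches nothing.
It fails at once if the robot touches the dreidel, jar, cup or vase that stand on the carousel (contact force between any of the fingers, the arm and dreidel above 0.5 N or contact force between any of the fingers, the arm and jar above 0.5 N or contact force between any of the fingers, the arm and cup above 0.5 N or contact force between any of the fingers, the arm and vase above 0.5 N).
It fails at once if a thing on the carousel is lifted off it or carried (origin more than 15 mm above the disc) (height (world z) of any of dreidel, jar, cup, vase above 0.06 m).
It fails at once if a thing on the carousel falls over or off (angle between any of dreidel, jar, cup, vase's own z axis and vertical above 0.4 rad or height (world z) of any of dreidel, jar, cup, vase below 0.035 m).
It fails at once if the carousel is flung round faster than 1.8 rad/s (about a turn in 3.5 s) (velocity of joint carousel above 1.8 rad/s or velocity of joint carousel below -1.8 rad/s).
It fails at once if the menorah or the coaster is shifted by more than 15 mm (distance of any of menorah, coaster from where it was at the start of the episode above 0.015 m).
It also fails if it takes over 64 s, if anything falls off the work surface, if the arm or the gripper's body presses on something with over 40 N, if the wrist force passes 120 N, or if a joint passes its speed limit or range.

## Working session

There is one attempt and no reset: what is moved stays moved. The work goes in short steps, Python scripts to look and compute and a tool call to move; the robot and the scene stay as the last step left them, time stands still between calls to the robot, and variables do not carry over. Pictures are saved under pics/ and viewed, at most 10 in all, crops included, and the job is handed in when it is done.

Besides the shell and the picture viewer there is one more tool, called after "Request:" by a JSON object that holds its "fn" and its "kwargs". arm_command: Moves the arm, as the interface text tells. Its arguments: {"type":"object","properties":{"series":{"type":"array","items":{"type":"number"}}},"required":["series"]}

```bash
mkdir -p pics
python3 - <<'E'
from cell import monitor, viewer
import cv2,numpy as np
s=monitor.read_state();print({k:np.round(v,3).tolist() for k,v in s.items()})
for n in("scene","top"):
    im,d=viewer.get_image(n);cv2.imwrite(f"pics/{n}0.png",im[:,:,::-1]);np.savez(f"{n}0.npz",im=im,d=d,**{k:np.array(v) for k,v in viewer.camera_model(n).items()})
E
```

```text
{'clock': 0.0, 'qpos': [1.167, 0.629, 0.038, 1.518, -0.027, 0.996, -0.02], 'qd': [0.001, -0.001, -0.001, -0.0, -0.001, -0.001, 0.001], 'tau': [0.0, -56.341, 1.226, -19.344, 0.011, 0.011, 0.0], 'eef_pos': [215.274, -612.661, 230.363], 'tool_rot': [-3.14, 0.0, 0.338], 'force': [-1.116, -0.994, -0.157], 'torque': [0.024, 0.009, -0.015], 'gripper_force': 0.0, 'width': 85.429}
```

View pics/top0.png

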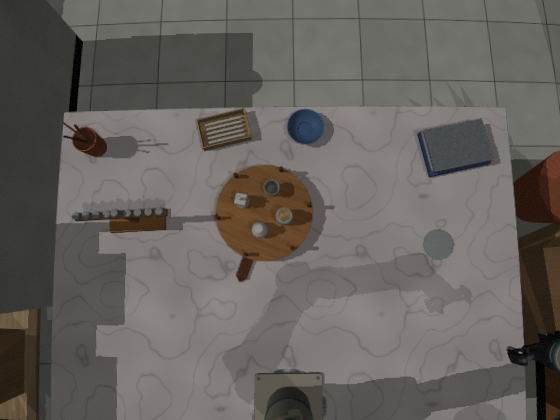

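View pics/scene0.png

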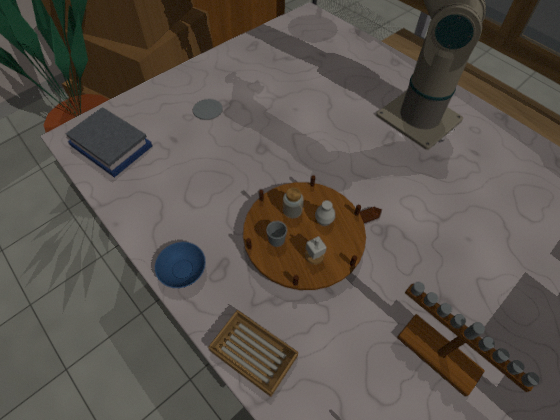

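Top view: the disc is centred near (264,212), the tongue tip is at (243,278), and the dreidel is at (241,200) on the left. The vase is at (259,230), the jar at (284,215) and the cup at (271,188). The pegs sit around the rim, with the menorah at left and the coaster at (438,244).

```bash
cat > h.py <<'E'
import cv2,numpy as np
def ray(c,uv,z):
    p=cv2.undistortPoints(np.float64(uv).reshape(-1,1,2),c['mtx'],c['dist_coeffs']).reshape(-1,2)
    R,t=np.array(c['R']),np.array(c['t']).ravel()
    d=np.c_[p,np.ones(len(p))]@R; o=-R.T@t
    return (o+d*((np.broadcast_to(z,len(p))-o[2])/d[:,2])[:,None])[:,:2]
def pt3(c,dep,mask):
    v,u=np.nonzero(mask&(dep>0)); p=cv2.undistortPoints(np.float64(np.c_[u,v]).reshape(-1,1,2),c['mtx'],c['dist_coeffs']).reshape(-1,2)
    return (np.c_[p,np.ones(len(p))]*dep[v,u][:,None]-np.array(c['t']).ravel())@np.array(c['R']),np.c_[u,v]
E
python3 - <<'E'
from h import *
c=dict(np.load('top0.npz'));im,d=c['im'],c['d']
P,uv=pt3(c,d,np.ones(d.shape,bool))
roi=(abs(uv[:,0]-264)<62)&(abs(uv[:,1]-220)<68)
P,uv=P[roi],uv[roi]; col=im[uv[:,1],uv[:,0]].astype(int)
print(np.percentile(P[:,2],[5,30,50,70,95]))
m=(P[:,2]>38)&(P[:,2]<52)
(cx,cy),r=cv2.minEnclosingCircle(P[m][:,:2].astype(np.float32));print('disc',cx,cy,r,m.sum())
hull=cv2.convexHull(P[m][:,:2].astype(np.float32));print(cv2.fitEllipse(hull))
hm=np.zeros(d.shape,np.uint8);hm[uv[:,1],uv[:,0]]=(P[:,2]>56)
n,l,st,ce=cv2.connectedComponentsWithStats(hm)
for i in range(1,n):
    q=P[l[uv[:,1],uv[:,0]]==i]
    print(st[i,4],ce[i].round(1),q.mean(0).round(1),q[:,2].max().round(1), 'r,ang',np.hypot(*(q.mean(0)[:2]-[cx,cy])).round(1),np.degrees(np.arctan2(q[:,1].mean()-cy,q[:,0].mean()-cx)).round(1))
# tongue: reddish dark
t=(col[:,0]>col[:,2]*1.6)&(P[:,2]<25)&(np.hypot(P[:,0]-cx,P[:,1]-cy)>158)
q=uv[t]; w=ray(c,q,12)-[cx,cy]; print('tongue',t.sum(),w.mean(0),np.degrees(np.arctan2(w[:,1].mean(),w[:,0].mean())),np.hypot(*w.T).max())
cv2.imwrite('pics/c.png',cv2.resize(im[150:290,195:335,::-1],None,fx=4,fy=4,interpolation=3))
E
```

```text
[-3.91960074  0.09404779  3.49910563 43.8315053  54.95089454]
disc 593.753662109375 68.00727844238281 149.6010284423828 6372
((593.78857421875, 68.4064712524414), (295.1929016113281, 297.6358642578125), 1.8425616025924683)
18 [280.3 169. ] [719.6  14.4  74.5] 85.0 r,ang 136.8 -23.1
17 [234.8 175.1] [702.1 152.4  76.2] 88.6 r,ang 137.4 37.9
103 [270.5 186.1] [665.7  44.2  82.1] 97.6 r,ang 75.8 -18.3
1 [273. 189.] [661.7  37.6  56.2] 56.2 r,ang 74.4 -24.1
162 [240.9 199.8] [622.9 131.5  95.6] 126.1 r,ang 69.9 65.3
16 [308.9 203.8] [611.7 -69.9  76. ] 82.9 r,ang 139.1 -82.6
242 [283.4 215.5] [573.5   6.5 106.8] 124.1 r,ang 64.8 -108.2
13 [216.9 216.6] [576.3 205.2  76.5] 86.3 r,ang 138.3 97.3
214 [258.9 228.9] [536.6  78.8  92.4] 118.2 r,ang 58.2 169.3
16 [291.5 247. ] [483.2 -16.1  78. ] 84.1 r,ang 139.0 -142.7
16 [244.8 253.4] [465.9 121.8  77.8] 84.6 r,ang 138.7 157.2
tongue 195 [-174.26339919   64.22271798] 159.76923134620628 221.19344398425437
```

View pics/c.png

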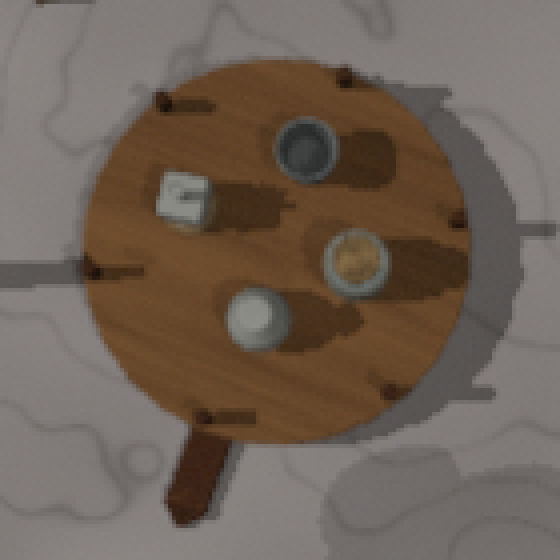

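The carousel axis is at about (594,68), the tongue at about 160° and the dreidel at about 65°, so the disc needs about +94° counter-clockwise. I'll push the near peg at -142.6° round the right side with closed fingers. First I move across at height to above the rim, behind that peg.

Request:
{"fn": "arm_command", "kwargs": {"series": [0, 2.2, -2.53, 0, 0, 0, 4.4, -5.06, 0, 0, 0, 6.6, -7.6, 0, 0, 0, 8.8, -10.1, 0, 0, 0, 11, -12.65, 0, 0]}}

```text
clock: 0.52
eef_pos: [277.5, -455.7, 231.0]
tool_rot: [-3.141, -0.0, 0.337]
force: [0.7, 0.8, -0.1]
width: 25.2
gripper_force: 0.0
```

Request:
{"fn": "arm_command", "kwargs": {"series": [0, 2.2, -2.53, 0, 0, 0, 4.4, -5.06, 0, 0, 0, 6.6, -7.6, 0, 0, 0, 8.8, -10.1, 0, 0, 0, 11, -12.65, 0, 0]}}

```text
clock: 0.93
eef_pos: [339.3, -300.0, 231.2]
tool_rot: [-3.141, 0.0, 0.338]
force: [-0.1, 0.7, -0.1]
width: -0.1
gripper_force: 0.0
```

Request:
{"fn": "arm_command", "kwargs": {"series": [0, 2.2, -2.53, 0, 0, 0, 4.4, -5.06, 0, 0, 0, 6.6, -7.6, 0, 0, 0, 8.8, -10.1, 0, 0, 0, 11, -12.65, 0, 0]}}

```text
clock: 1.35
eef_pos: [401.2, -144.3, 231.3]
tool_rot: [-3.142, 0.0, 0.338]
force: [1.0, -0.3, -0.0]
width: -0.1
gripper_force: 0.0
```

Request:
{"fn": "arm_command", "kwargs": {"series": [0, 3, -3.4, 0, -4, 0, 6, -6.9, 0, -4, 0, 9, -10.3, 0, -4, 0, 11, -12.65, 0, -4, 0, 11, -12.65, 0, -4]}}

```text
clock: 1.77
eef_pos: [465.8, 19.3, 231.5]
tool_rot: [-3.138, -0.005, 0.42]
force: [0.2, 0.4, 1.1]
width: -0.1
gripper_force: 0.0
```

Run:
```python
from cell import monitor
s=monitor.read_state();print(s['clock'],s['eef_pos'],s['tool_rot'],s['width'],s['force'],s['qpos'])
```

```text
1.7667 [465.83612434  19.2930132  231.51199219] [-3.13824825 -0.00540938  0.41964432] -0.05381963414956609 [0.20245082 0.39220072 1.12367024] [-0.03039344  0.3678014  -0.09072584  2.011907    0.04033574  0.7595121
 -1.2953569 ]
```

Request:
{"fn": "arm_command", "kwargs": {"series": [0, 0, 0, 0, 0, 0, 0, 0, 2, 0, 0, 0, 0, 5, 0, 0, 0, 0, 8, 0, 0, 0, 0, 11, 0]}}

```text
clock: 2.18
eef_pos: [462.5, 8.0, 120.5]
tool_rot: [3.141, -0.0, 0.405]
force: [-0.1, -0.1, -0.2]
width: -0.5
gripper_force: 0.0
```

Run:
```python
from cell import monitor,viewer
import cv2,numpy as np
s=monitor.read_state();p=s['eef_pos'];print(p,s['tool_rot'])
w=p[:2]-np.array([594,68.]);print(np.hypot(*w),np.degrees(np.arctan2(w[1],w[0])))
im,d=viewer.get_image("top");cv2.imwrite('pics/c2.png',cv2.resize(im[150:290,195:335,::-1],None,fx=4,fy=4,interpolation=3))
```

```text
[462.46875507   7.98657306 120.4846871 ] [ 3.14051330e+00 -1.86640517e-04  4.05003565e-01]
144.57551592519388 -155.47432913313813
```

View pics/c2.png

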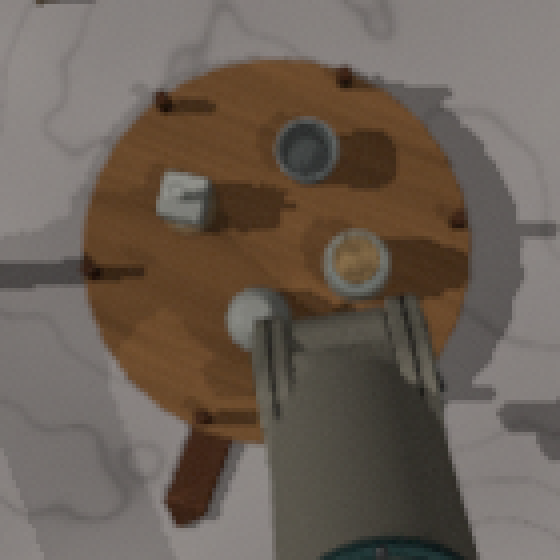

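The arm's wrist overhangs the disc in this view (pixels 250–440, 295+ in the crop). I'll check how high it sits from the side camera.

Run:
```python
from cell import viewer
from h import *
im,d=viewer.get_image("scene");c=viewer.camera_model("scene")
o=np.load('scene0.npz')
P,uv=pt3(c,d,(abs(d-o['d'])>25)&(o['d']>0))
r=np.hypot(P[:,0]-594,P[:,1]-68)
for a,b in((0,60),(60,90),(90,105),(105,120),(120,150),(150,190)):
    m=(r>a)&(r<b)&(P[:,2]>85); print(a,b,m.sum(),np.percentile(P[m][:,2],[0,2,10,50]).round() if m.sum() else '')
cv2.imwrite('pics/s2.png',cv2.resize(im[100:300,200:460,::-1],None,fx=3,fy=3))
```

```text
0 60 0 
60 90 0 
90 105 470 [424. 443. 452. 470.]
105 120 2787 [244. 254. 283. 404.]
120 150 3987 [117. 147. 193. 464.]
150 190 694 [132. 169. 190. 483.]
```

View pics/s2.png

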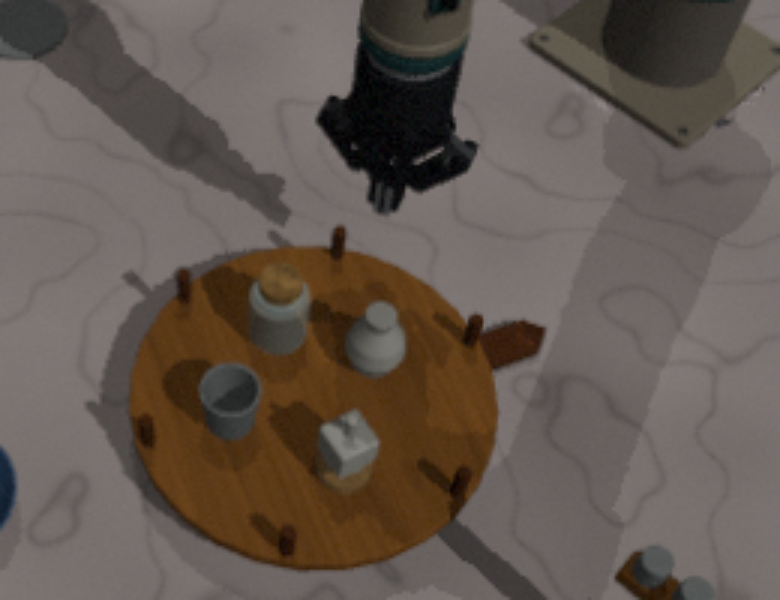

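The hand stays outside r≈105 below 250 mm, clear of the objects. Now I descend to peg height.

Request:
{"fn": "arm_command", "kwargs": {"series": [0, 0, 0, 1.2, 0, 0, 0, 0, 2.6, 0, 0, 0, 0, 4, 0, 0, 0, 0, 5.2, 0, 0, 0, 0, 5.8, 0]}}

```text
clock: 2.7
eef_pos: [463.0, 8.7, 63.7]
tool_rot: [3.141, 0.0, 0.406]
force: [-1.2, 0.1, -0.2]
width: -0.3
gripper_force: 0.0
```

Request:
{"fn": "arm_command", "kwargs": {"series": [0, 0, 0.25, 0, -1, 0, 0.02, 0.5, 0, -2, 0, 0.05, 0.9, 0, -3.5, 0, 0.08, 1.3, 0, -5, 0, 0.1, 1.7, 0, -6.5]}}

```text
clock: 3.12
eef_pos: [471.3, -5.6, 64.1]
tool_rot: [3.141, -0.001, 0.524]
force: [0.3, 1.4, 1.0]
width: -0.2
gripper_force: 0.5
```

```bash
cat > st.py <<'E'
from cell import monitor,viewer
from h import *
s=monitor.read_state();p=s['eef_pos'];w=p[:2]-np.array([594,68.])
print(round(s['clock'],2),p.round(1),'yaw',np.degrees(s['tool_rot'][2]).round(1),'r',np.hypot(*w).round(1),'ang',np.degrees(np.arctan2(w[1],w[0])).round(2),'F',np.round(s['force'],1))
for cam in('top','scene'):
    im,d=viewer.get_image(cam);c=viewer.camera_model(cam)
    P,uv=pt3(c,d,np.ones(d.shape,bool)); r=np.hypot(P[:,0]-594,P[:,1]-68);a=np.degrees(np.arctan2(P[:,1]-68,P[:,0]-594))
    col=im[uv[:,1],uv[:,0]].astype(int)
    m=(P[:,2]>58)&(P[:,2]<88)&(r>128)&(r<148)&(col[:,0]>1.4*col[:,2])
    if m.any():
        ph=a[m]*6*np.pi/180; print(cam,'peg phase mod60:',(np.degrees(np.arctan2(np.sin(ph).mean(),np.cos(ph).mean()))/6).round(2),m.sum())
    m=(P[:,2]>52)&(P[:,2]<130)&(r<102)
    k=np.zeros(d.shape,np.uint8);k[uv[m][:,1],uv[m][:,0]]=1
    n,l,stt,ce=cv2.connectedComponentsWithStats(k); L=l[uv[:,1],uv[:,0]]
    for i in range(1,n):
        if stt[i,4]>60:
            q=P[L==i]; x=(q[:,:2].max(0)+q[:,:2].min(0))/2-[594,68]; cc=col[L==i].mean(0).round()
            print('  obj',stt[i,4],'r',np.hypot(*x).round(1),'ang',np.degrees(np.arctan2(x[1],x[0])).round(1),q[:,2].max().round(),cc)
E
python3 st.py
```

```text
3.12 [471.3  -5.6  64.1] yaw 30.0 r 143.0 ang -149.04 F [0.3 1.4 1. ]
top peg phase mod60: -20.78 74
  obj 117 r 71.2 ang -19.8 100.0 [66. 67. 65.]
  obj 176 r 71.1 ang 66.8 126.0 [113. 110. 102.]
  obj 242 r 65.0 ang -103.4 124.0 [107.  95.  77.]
  obj 198 r 56.4 ang 169.4 118.0 [103. 102.  96.]
scene peg phase mod60: -20.32 227
  obj 502 r 62.5 ang -102.4 121.0 [83. 74. 58.]
  obj 371 r 54.7 ang 168.6 116.0 [93. 91. 85.]
  obj 354 r 73.0 ang -18.5 95.0 [59. 60. 59.]
  obj 426 r 74.0 ang 65.2 125.0 [96. 90. 78.]
```

Contact is made and the disc has turned about 1.5°. Now I push on in steady 15° arcs.

Request:
{"fn": "arm_command", "kwargs": {"series": [0, 0.02, 0.5, 0, -2, 0, 0.06, 1.24, 0, -5, 0, 0.14, 1.99, 0, -8, 0, 0.26, 2.73, 0, -11, 0, 0.42, 3.46, 0, -14]}}

```text
clock: 3.63
eef_pos: [491.6, -33.0, 63.5]
tool_rot: [-3.141, -0.0, 0.768]
force: [-0.9, 1.5, -0.5]
width: 0.3
gripper_force: 0.6
```

Request:
{"fn": "arm_command", "kwargs": {"series": [0, 0.02, 0.75, 0, -3, 0, 0.08, 1.49, 0, -6, 0, 0.18, 2.24, 0, -9, 0, 0.31, 2.97, 0, -12, 0, 0.49, 3.7, 0, -15]}}

```text
clock: 4.05
eef_pos: [520.4, -56.4, 63.3]
tool_rot: [-3.141, 0.0, 1.03]
force: [-0.4, 0.8, 1.1]
width: 0.5
gripper_force: 0.6
```

```bash
python3 st.py
```

```text
4.05 [520.4 -56.4  63.3] yaw 59.0 r 144.5 ang -120.6 F [-0.4  0.8  1.1]
top peg phase mod60: 7.71 76
  obj 123 r 71.4 ang 9.4 100.0 [63. 63. 60.]
  obj 224 r 63.9 ang -75.7 124.0 [100.  89.  72.]
  obj 183 r 72.4 ang 93.4 128.0 [105. 102.  94.]
  obj 208 r 58.0 ang -162.1 118.0 [114. 113. 107.]
scene peg phase mod60: 9.11 218
  obj 364 r 55.1 ang -161.1 115.0 [98. 97. 91.]
  obj 511 r 65.2 ang -72.9 121.0 [80. 71. 57.]
  obj 402 r 73.4 ang 94.8 125.0 [91. 84. 73.]
  obj 353 r 72.7 ang 10.9 95.0 [57. 58. 57.]
```

Request:
{"fn": "arm_command", "kwargs": {"series": [0, 0.02, 0.75, 0, -3, 0, 0.08, 1.49, 0, -6, 0, 0.18, 2.24, 0, -9, 0, 0.31, 2.97, 0, -12, 0, 0.49, 3.7, 0, -15]}}

```text
clock: 4.57
eef_pos: [553.8, -71.2, 63.2]
tool_rot: [-3.14, 0.0, 1.29]
force: [-0.8, -0.0, -0.2]
width: 0.2
gripper_force: 0.6
```

Request:
{"fn": "arm_command", "kwargs": {"series": [0, 0.02, 0.75, 0, -3, 0, 0.08, 1.49, 0, -6, 0, 0.18, 2.24, 0, -9, 0, 0.31, 2.97, 0, -12, 0, 0.49, 3.7, 0, -15]}}

```text
clock: 4.98
eef_pos: [590.7, -76.8, 63.1]
tool_rot: [-3.14, 0.0, 1.552]
force: [-1.2, 0.2, 0.7]
width: 0.3
gripper_force: 0.6
```

Request:
{"fn": "arm_command", "kwargs": {"series": [0, 0.02, 0.75, 0, -3, 0, 0.08, 1.49, 0, -6, 0, 0.18, 2.24, 0, -9, 0, 0.31, 2.97, 0, -12, 0, 0.49, 3.7, 0, -15]}}

```text
clock: 5.4
eef_pos: [627.8, -72.8, 63.1]
tool_rot: [-3.139, -0.0, 1.814]
force: [-2.1, -0.6, 1.6]
width: -0.1
gripper_force: 0.6
```

```bash
python3 st.py
```

```text
5.4 [627.8 -72.8  63.1] yaw 103.9 r 144.8 ang -76.51 F [-2.1 -0.6  1.6]
top peg phase mod60: -8.18 75
  obj 240 r 62.9 ang -32.6 126.0 [98. 89. 73.]
  obj 124 r 73.2 ang 53.8 98.0 [68. 69. 67.]
  obj 206 r 56.9 ang -116.5 119.0 [108. 106. 100.]
  obj 180 r 72.2 ang 138.3 127.0 [120. 117. 109.]
scene peg phase mod60: -6.87 241
  obj 357 r 54.2 ang -113.9 116.0 [95. 94. 88.]
  obj 395 r 72.4 ang 138.9 126.0 [96. 89. 77.]
  obj 524 r 64.8 ang -29.4 122.0 [80. 72. 57.]
  obj 361 r 72.4 ang 54.9 95.0 [57. 58. 57.]
```

Request:
{"fn": "arm_command", "kwargs": {"series": [0, 0.02, 0.75, 0, -3, 0, 0.08, 1.49, 0, -6, 0, 0.18, 2.24, 0, -9, 0, 0.28, 2.8, 0, -11.3, 0, 0.35, 3.15, 0, -12.7]}}

```text
clock: 5.92
eef_pos: [657.8, -62.0, 62.9]
tool_rot: [-3.14, -0.0, 2.034]
force: [-1.2, -0.2, -0.4]
width: -0.4
gripper_force: 0.4
```

Request:
{"fn": "arm_command", "kwargs": {"series": [0, 0.01, 0.25, 0, -1, 0, 0.02, 0.5, 0, -2, 0, 0.04, 0.75, 0, -3, 0, 0.04, 0.75, 0, -3, 0, 0.04, 0.75, 0, -3]}}

```text
clock: 6.33
eef_pos: [665.2, -57.9, 63.4]
tool_rot: [3.141, -0.0, 2.086]
force: [0.5, -0.3, -0.3]
width: -0.1
gripper_force: 0.0
```

```bash
python3 st.py
python3 - <<'E'
from cell import viewer
from h import *
# fine: dreidel vs tongue from both cameras
for cam in('top','scene'):
    im,d=viewer.get_image(cam);c=viewer.camera_model(cam)
    P,uv=pt3(c,d,np.ones(d.shape,bool));col=im[uv[:,1],uv[:,0]].astype(int)
    w=ray(c,uv,12)-[594,68];r=np.hypot(*w.T);a=np.degrees(np.arctan2(w[:,1],w[:,0]))
    m=(r>165)&(r<235)&(abs(a-160)<15)&(col[:,0]>1.5*col[:,2])
    k=w[m].astype(np.float32);b=cv2.fitLine(k,cv2.DIST_HUBER,0,.01,.01).ravel()
    print(cam,m.sum(),'centroid ang',np.degrees(np.arctan2(*k.mean(0)[::-1])),'axis ang',np.degrees(np.arctan2(b[1],b[0])),'rmax',r[m].max(),'offset of axis line from centre',b[2]*b[1]-b[3]*b[0])
    cv2.imwrite(f'pics/{cam}5.png',cv2.resize(im[150:290,195:335,::-1] if cam=='top' else im[150:300,230:400,::-1],None,fx=4,fy=4,interpolation=3))
E
```

```text
6.33 [665.2 -57.9  63.4] yaw 119.5 r 144.6 ang -60.51 F [ 0.5 -0.3 -0.3]
top peg phase mod60: 8.01 78
  obj 234 r 64.3 ang -15.0 127.0 [98. 88. 72.]
  obj 124 r 72.3 ang 70.6 97.0 [68. 69. 67.]
  obj 207 r 56.7 ang -101.0 117.0 [107. 105.  99.]
  obj 175 r 72.6 ang 154.0 122.0 [121. 119. 111.]
scene peg phase mod60: 7.59 227
  obj 366 r 56.1 ang -99.1 116.0 [96. 94. 88.]
  obj 401 r 70.8 ang 153.0 127.0 [94. 87. 76.]
  obj 531 r 65.2 ang -14.7 122.0 [81. 72. 57.]
  obj 367 r 72.2 ang 69.5 96.0 [57. 58. 56.]
top 175 centroid ang 159.7633 axis ang -19.87953 rmax 221.4265068610587 offset of axis line from centre -1.0924797
scene 230 centroid ang 159.43289 axis ang -19.631647 rmax 222.98914061043857 offset of axis line from centre -3.3712273
```

View pics/top5.png

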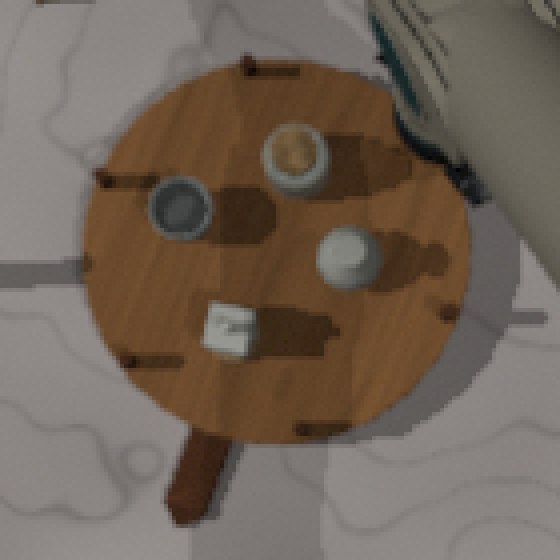

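The dreidel is at about 153.5° and the tongue at 159.7°, so about 6° remains.

Request:
{"fn": "arm_command", "kwargs": {"series": [0, 0.01, 0.3, 0, -1.2, 0, 0.03, 0.65, 0, -2.6, 0, 0.06, 1.0, 0, -4, 0, 0.08, 1.3, 0, -5.2, 0, 0.1, 1.5, 0, -6]}}

```text
clock: 6.95
eef_pos: [678.2, -49.6, 63.4]
tool_rot: [3.141, 0.0, 2.193]
force: [-0.6, -1.5, 1.2]
width: 0.3
gripper_force: 0.4
```

```bash
python3 st.py
```

```text
6.95 [678.2 -49.6  63.4] yaw 125.7 r 144.7 ang -54.39 F [-0.6 -1.5  1.2]
top peg phase mod60: 14.03 78
  obj 238 r 62.9 ang -9.9 125.0 [98. 88. 72.]
  obj 119 r 73.1 ang 76.3 99.0 [68. 69. 66.]
  obj 205 r 57.4 ang -94.6 118.0 [106. 105.  99.]
  obj 173 r 72.2 ang 161.3 127.0 [119. 117. 109.]
scene peg phase mod60: 13.92 227
  obj 367 r 56.5 ang -92.9 115.0 [96. 94. 88.]
  obj 394 r 69.7 ang 159.5 125.0 [92. 85. 74.]
  obj 537 r 65.8 ang -9.1 122.0 [81. 72. 57.]
  obj 361 r 72.5 ang 75.9 96.0 [56. 57. 56.]
```

The dreidel is at about 160°, in line with the tongue. Now I back off the peg, then move out and up.

Request:
{"fn": "arm_command", "kwargs": {"series": [0, 0, -0.3, 0, 0, 0, -0.3, -0.9, 0, 0, 0, -0.6, -1.4, -1, 0, 0, -1.5, -1.4, -4, 0, 0, -3, -1.4, -7, 0]}}

```text
clock: 7.47
eef_pos: [681.5, -82.3, 133.5]
tool_rot: [-3.138, -0.003, 2.193]
force: [0.7, 1.5, 0.1]
width: -0.2
gripper_force: 0.0
```

Request:
{"fn": "arm_command", "kwargs": {"series": [0, -2, 0, -2, 0, 0, -4, 0, -4, 0, 0, -6, 0, -6, 0, 0, -7, 0, -7, 0, 0, -7, 0, -7, 0]}}

```text
clock: 7.88
eef_pos: [726.5, -143.8, 207.0]
tool_rot: [3.138, 0.006, 2.186]
force: [-0.1, 0.5, 0.1]
width: 0.1
gripper_force: 0.0
```

Request:
{"fn": "arm_command", "kwargs": {"series": [0, 0, 0, 0, 0, 0, 0, 0, 0, 0, 0, 0, 0, 0, 0, 0, 0, 0, 0, 0, 0, 0, 0, 0, 0]}}

```text
clock: 8.3
eef_pos: [723.8, -138.6, 202.6]
tool_rot: [-3.141, -0.001, 2.193]
force: [0.0, 1.0, 0.9]
width: 0.3
gripper_force: 0.0
```

```bash
python3 st.py
python3 - <<'E'
from cell import viewer
import cv2
im,d=viewer.get_image("top");cv2.imwrite('pics/top6.png',im[:,:,::-1])
E
```

```text
8.3 [ 723.8 -138.6  202.6] yaw 125.6 r 244.0 ang -57.87 F [0.  1.  0.9]
top peg phase mod60: 14.18 93
  obj 237 r 63.2 ang -9.8 124.0 [107.  95.  77.]
  obj 123 r 72.9 ang 76.2 98.0 [68. 69. 67.]
  obj 205 r 57.4 ang -94.9 120.0 [107. 106. 100.]
  obj 175 r 74.3 ang 160.3 127.0 [127. 124. 116.]
scene peg phase mod60: 14.05 224
  obj 370 r 56.0 ang -92.2 115.0 [94. 92. 86.]
  obj 394 r 70.0 ang 159.7 127.0 [93. 86. 74.]
  obj 539 r 65.6 ang -9.5 121.0 [84. 74. 58.]
  obj 357 r 72.7 ang 76.1 95.0 [55. 56. 55.]
```

View pics/top6.png

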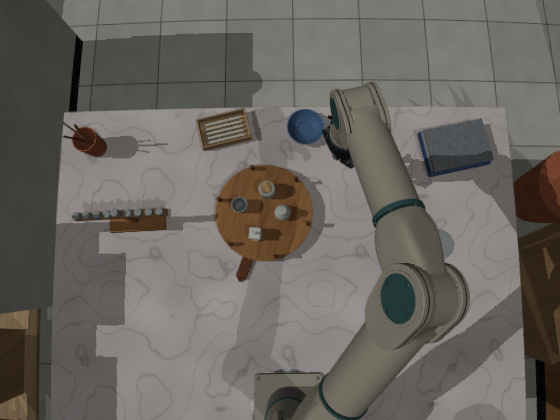

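The dreidel at (255,234) is in line with the tongue at (243,272). All four things are upright, and the hand is clear, so I'm handing in.

```bash
python3 -c "
from cell import workorder;print(workorder.finish_job())"
```

```text
the job is handed in; nothing more can be done
None
```

The job is handed in: the dreidel stands at the front at about 160°, within a degree of the tongue's line. The carousel is still, all four things look upright, and the hand is drawn clear; the hand-in returned no verdict.

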